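# Set the hand-held meter on its sloped stand

## Task

Swing the stand's steel stop arm fully out across the lower end of the sloped rest until it seats. Then lay the hand-held meter on its back on the slippery rest, display end uphill, centred and straight, flat and with its lower end gently brought up against the stop arm before you let go, so that it neither drops nor slides when released. Leave the other things where they are.

Things in the scene. Friction and masses are not known exactly. Their poses are not given: they have to be found in the camera images.
- stand: Instrument stand fixed to the bench: flat steel base plate 130 x 120 x 8 mm (origin: centre of its underside on the bench) with one 30 mm square post carrying the sloped rest. Its x axis points level in the uphill direction of the rest, away from the robot within about 20 degrees.
- rest: Narrow rest of the stand: strip 44 mm wide with two smooth plastic lines on which the meter slides easily; sloped 20 degrees, low end nearer the robot. Origin: on its top face, centre line, 60 mm above the bench, near the low end. x runs uphill in the face (strip from -20 to +162 mm), y across to its left, z normal to the face.
- stop_arm (a joint): Stiff hinge (0.15 N m) of the stop arm, rad. Axis along the rest's z, on the clamp block (see stop_guide). At 0 the arm is folded, pointing uphill beside the rest; it grows as the arm swings to the rest's +y, across the low end. It seats square across the rest on a hard end stop at about a quarter turn and stays where left.
- stop_guide: Dark guide bar fixed to the rest, along its right side at the low end; origin at the rest's (0, -48, 0) mm, axes as the rest. A clamp block on it, set anywhere from x = -6 to +30 mm (not reported: look or feel), carries the hinge at y = -44 mm of the rest. Stop arm: steel bar 10 mm wide centred on the hinge, 92 mm long from it, 5 to 25 mm above the rest's face.
- meter: White hand-held meter with blue keys, 155 x 68 x 28 mm (solid body 26 mm high), loose, about 0.2 kg, lying on its back on the bench. Origin: centre of its underside; x along its length towards the display end, y across its 68 mm width, z up out of its face. Take it across its width.
- meter_display (a point): Point on the meter's face in the middle of its display, 45 mm from the meter's centre towards the display end, 26 mm above its underside.
- cuvettes: Bystander: closed blue box, 73 x 120 x 49 mm, origin centre of underside. Leave alone.
- timer: Bystander: flat white timer, 64 x 64 x 20 mm, origin centre of underside. Leave alone.
- vial: Bystander: brown glass vial, 44 mm diameter, 76 mm high, origin centre of underside. Leave alone.
- bottle: Bystander: clear sample bottle with a green cap, 53 mm diameter, 182 mm high, origin centre of underside. Leave alone.
- tape_roll: Bystander: roll of tape lying flat, 91 mm diameter, 18 mm high, origin centre of underside. Leave alone.
- marker: Bystander: marker pen lying on the bench, 128 mm long, 17 mm thick. Leave alone.
- wash: Bystander: white wash bottle with a bent spout, 62 x 93 mm, 184 mm high. Leave alone.
- bottle_b: Bystander: clear sample bottle with a printed band and green cap, 53 mm diameter, 186 mm high, origin centre of underside. Leave alone.
Mind the look-alikes: they are no part of the job. Several things have the shape of the meter; the one meant has the colours described above.

How it is judged:
By the outcome, as a careful person would: the job done as asked, in the order asked, and still so for the second after the job is handed in, with the robot touching nothing.
It also fails if it takes over 64 s, if anything falls off the work surface, if the arm or the gripper's body presses on something with over 40 N, if the wrist force passes 120 N, or if a joint passes its speed limit or range.

## Robot

A 6-joint arm with a two-finger parallel gripper is mounted at the origin on a cart in front of the work surface, level with it; the furniture and walls round the work are solid. World frame = base frame: x ahead of the robot, y to its left, z up, the work surface at z = 0. Lengths are in m, angles in rad, forces in N, time in s.
With the tool pointing down it reaches from about 0.275 to 0.75 m from the base axis. Payload 10.2 kg.
Tool frame: the origin (TCP) lies at the very end of the fingers, on their centre line; the grasp point (between the pads) lies 19 mm behind it; z points along the fingers, y is the direction in which the jaws open and shut (so a half turn about z gives the same grasp; the last joint's range is limited). The gripper opens to 88 mm and grips with 3 to 60 N. Pads are 18 mm wide; open, the fingers measure 123 mm over their backs; the gripper's body (75 mm by 187 mm) begins 45 mm behind the grasp point.
Start: joints at [1.008, 0.313, 1.498, -0, 1.331, -0.223], TCP at [0.175, 0.495, 0.239] pointing down, gripper open.
Joint ranges: [-2.94, 2.94], [-0.97, 2.17], [0.19, 2.56], [-1.23, 4.37], [0.02, 3.11], [-2.88, 2.88]. Speed limits (rad/s): [2.39, 2.39, 3.01, 3.14, 3.14, 3.14].

## Interface

Orientations are given as a unit quaternion [x, y, z, w].
In Python, from station import robot gives the robot as it stands.
- The arm moves only by the shell command python3 -m inch 'ROWS' [FORCE]. ROWS is JSON, a list of rows, each a list of 3 entries, a list of its own where there are three numbers: the turn, a rotation vector about the tool's x, y, z in degrees, then the shift along the tool's x, y, z in cm, then the finger opening in cm, from 0 to 8.81. A call has 1 to 10 rows; each row shifts and turns the commanded pose from where the row before left it, along the tool's axes as they then stand; what a row does not reach is not made up. A row lasts 1/8 s, in which the tool goes at most 62.5 mm and 10.7 degrees, less where a joint would pass 70% of its speed; a pose out of reach is approached as far as the arm can. A call is refused whole if a number of a shift passes 6.25 or a number of a turn 10.7, either way. A call with a gripper value outside its range is refused whole. The fingers move at their own pace and stop on an object; FORCE is the grip in N (left out, the last holds). Time passes only in rows, so rows that do not move let the fingers close. It gives the time, the measured TCP pose, the force and the opening at its end, in the units of the state.
- robot.state(): the state, without advancing time (a new reading comes with each control period).
- robot.snapshot(name): name is "side" or "top"; returns the picture (400x640x3 uint8, red, green, blue); there is no depth.
- robot.calibration(name): a dict with "vertical_fov" (degrees; the focal length in pixels is half the picture's height over the tangent of half this angle, whatever the lens; pixels are square), "cx", "cy" (the principal point, pixels), "R" (3x3) and "t" (3): a world point X has camera coordinates R X + t. Camera axes: x right, y down, z forward; pixel columns grow to the right and rows downward; lengths in m; the calibration is good to about 2 mm. A picture is of the moment at which its call begins. calibration takes no time and is no camera call.
- robot.hand_in(): hands the job in, once; it reports no verdict.
The state is a dict: "time_s": time; "joint_positions": joint angles; "dq": joint speeds; "effort": joint torques, N m; "ee_pos": TCP position; "tcp_rot": TCP orientation; "force": force on the tool from outside, world axes, zero at the start; "wrist_torque": the same for the moment, N m; "width": opening from 0.0 (shut) to 1.0 (fully open).
Only numpy, scipy, OpenCV 4.12 (cv2) and the standard library are available. Lean on these libraries where they do the work, as an engineer would, in place of code of your own. Each camera call takes 0.05 s, during which the arm holds its last target.

## Working session

There is one attempt and no reset: what is moved stays moved. The work goes in short steps, Python scripts to look and compute and a shell command to move; the robot and the scene stay as the last step left them, time stands still between calls to the robot, and variables do not carry over. Pictures are saved under pics/ and viewed, and the job is handed in when it is done.

```bash
ls; mkdir -p pics; python3 - <<'E'
from station import robot
import cv2
for n in ("side","top"):
    im=robot.snapshot(n); cv2.imwrite(f"pics/{n}0.png",im[:,:,::-1])
    print(n,robot.calibration(n))
print(robot.state())
E
```

```text
pics
side {'vertical_fov': 50.888401415914416, 'cx': 321.3257272943832, 'cy': 201.1754679755927, 'R': array([[ 0.87795361, -0.47873181, -0.00364793],
       [-0.30315649, -0.55003365, -0.7781768 ],
       [ 0.3705315 ,  0.68430903, -0.62803468]]), 't': array([-0.54216531,  0.16360587,  1.29929075])}
top {'vertical_fov': 57.143270907242815, 'cx': 317.5304398229239, 'cy': 198.04551423703958, 'R': array([[ 1.59116479e-02, -9.99870955e-01,  2.21186693e-03],
       [-9.94356817e-01, -1.60558755e-02, -1.04865287e-01],
       [ 1.04887268e-01, -5.30805443e-04, -9.94483976e-01]]), 't': array([-0.15341171,  0.5523875 ,  1.38690438])}
{'time_s': 0.1, 'joint_positions': array([ 1.00758937e+00,  3.13353027e-01,  1.49834244e+00,  2.84195596e-06,
        1.33101292e+00, -2.23389624e-01]), 'dq': array([ 0.00076818, -0.00155879, -0.00125603,  0.00093314, -0.00181463,
       -0.00047307]), 'effort': array([ 1.49482807e-03, -4.02810717e+01, -2.52644563e+01,  6.95344107e-02,
        3.41959787e-02, -7.77810055e-05]), 'ee_pos': array([0.17487612, 0.49478633, 0.23824632]), 'tcp_rot': array([ 1.69092639e-01,  9.85600004e-01, -5.14742733e-04, -2.15069087e-04]), 'force': array([ 0.00276968,  0.22405566, -0.19617657]), 'wrist_torque': array([-0.00633033, -0.02260642,  0.02884237]), 'width': 0.9982630938270542}
```

View pics/top0.png

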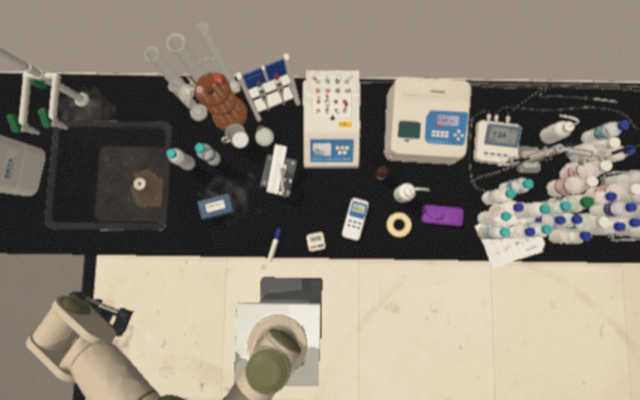

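View pics/side0.png

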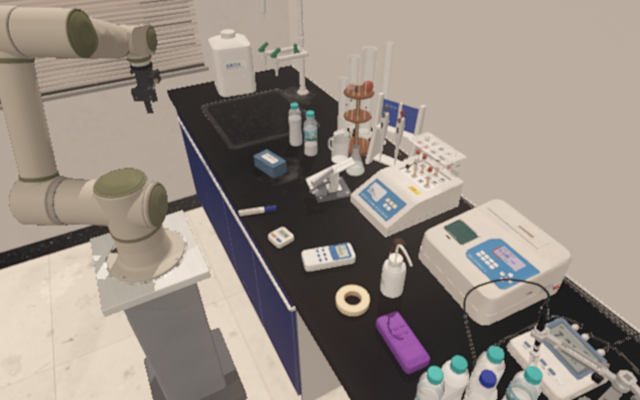

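Candidates shaped like the meter: the white one with blue keys at top (355,218) / side (328,257), and the purple one at top (442,215) / side (402,342). The white one matches the description. I'll enlarge it and the stand to confirm.

```bash
python3 - <<'E'
import cv2,numpy as np
t=cv2.imread("pics/top0.png");s=cv2.imread("pics/side0.png")
f=lambda im,x,y,w,h,k:cv2.resize(im[y:y+h,x:x+w],None,fx=k,fy=k,interpolation=cv2.INTER_CUBIC)
a=f(t,250,135,60,70,6);b=f(t,330,185,55,70,6)
cv2.imwrite("pics/c_top.png",np.hstack([a,b]))
a=f(s,295,145,70,70,5.5);b=f(s,295,232,70,50,5.5)
b=cv2.copyMakeBorder(b,0,a.shape[0]-b.shape[0],0,0,cv2.BORDER_CONSTANT)
cv2.imwrite("pics/c_side.png",np.hstack([a,b]))
E
```

```text
(no output)
```

View pics/c_top.png

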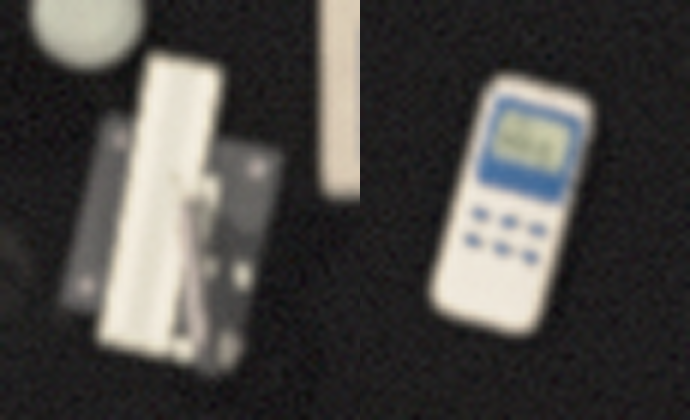

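View pics/c_side.png

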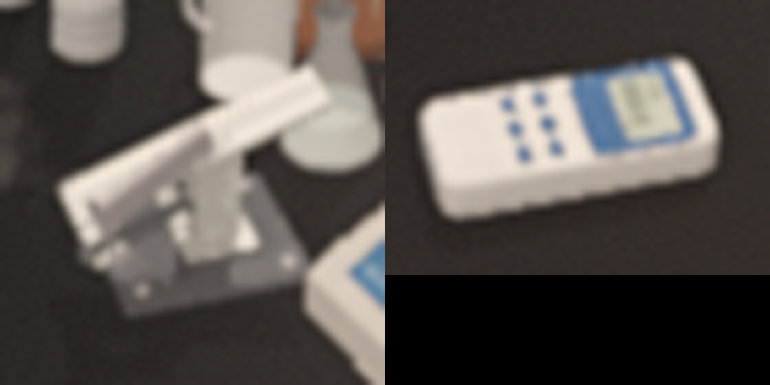

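```bash
cat > h.py <<'E'
import numpy as np,cv2
from station import robot
C={n:robot.calibration(n) for n in("side","top")}
def ray(n,u,v):
    c=C[n];f=200/np.tan(np.radians(c["vertical_fov"]/2))
    R=np.array(c["R"]);d=R.T@np.array([(u-c["cx"])/f,(v-c["cy"])/f,1]);return -R.T@np.array(c["t"]),d
def onz(n,u,v,z):
    o,d=ray(n,u,v);return o+d*(z-o[2])/d[2]
def proj(n,X):
    c=C[n];f=200/np.tan(np.radians(c["vertical_fov"]/2));p=np.array(c["R"])@np.array(X)+np.array(c["t"])
    return c["cx"]+f*p[0]/p[2],c["cy"]+f*p[1]/p[2]
def tri(u1,u2):
    (o,d),(p,e)=ray("top",*u1),ray("side",*u2)
    k=np.linalg.lstsq(np.c_[d,-e],p-o,rcond=None)[0];a=o+k[0]*d;b=p+k[1]*e
    return (a+b)/2,np.linalg.norm(a-b)
E
python3 - <<'E'
from h import *
t=cv2.imread("pics/top0.png");s=cv2.imread("pics/side0.png")
def blob(im,x,y,w,h,thr):
    k=8
    g=cv2.resize(im[y:y+h,x:x+w],None,fx=k,fy=k,interpolation=cv2.INTER_CUBIC).max(axis=2)
    m=(g>thr).astype(np.uint8)
    cs=cv2.findContours(m,cv2.RETR_EXTERNAL,cv2.CHAIN_APPROX_NONE)[0]
    c=max(cs,key=cv2.contourArea).reshape(-1,2)
    return (c+0.5)/k-0.5+[x,y]
c=blob(t,330,185,55,70,115).astype(np.float32)
r=cv2.minAreaRect(c);b=cv2.boxPoints(r);print(r,b)
for z in(0.013,0.026):
    p=np.array([onz("top",*q,z) for q in b]);print(z,p[:,:2].round(4).tolist(),p.mean(0),[np.linalg.norm(p[i]-p[i-1]) for i in range(4)])
    for i in range(2):
        d=p[i+1]-p[i];print(np.degrees(np.arctan2(d[1],d[0])))
c=blob(t,255,138,40,60,170)
# left edge by rows
e=np.array([[c[np.abs(c[:,1]-v)<.4][:,0].min(),v] for v in range(149,189,3)]);print(e)
pf=np.polyfit(e[:,1],e[:,0],1);print("left edge u=",pf)
e=np.array([[c[np.abs(c[:,1]-v)<.4][:,0].max(),v] for v in range(149,189,3)]);print(e)
e=np.array([[u,c[np.abs(c[:,0]-u)<.4][:,1].min()] for u in range(276,287,2)]);print("topedge",e)
e=np.array([[u,c[np.abs(c[:,0]-u)<.4][:,1].max()] for u in range(267,282,2)]);print("lowedge",e)
E
```

```text
((354.81695556640625, 218.57464599609375), (19.256988525390625, 41.81939697265625), 15.376252174377441) [[339.98877 236.18283]
 [351.07745 195.86035]
 [369.64514 200.96646]
 [358.55646 241.28894]]
0.013 [[0.4099, -0.2335], [0.5672, -0.2753], [0.5483, -0.3479], [0.3915, -0.3053]] [ 0.47923107 -0.2905095   0.013     ] [np.float64(0.07406576701357938), np.float64(0.1627049229661943), np.float64(0.07492626853509039), np.float64(0.162494252867094)]
-14.886067365125582
-104.57792177152929
0.026 [[0.4099, -0.2327], [0.5657, -0.2741], [0.547, -0.346], [0.3916, -0.3038]] [ 0.47856499 -0.28917053  0.026     ] [np.float64(0.07338985153525841), np.float64(0.16122009697618325), np.float64(0.07424250022109431), np.float64(0.16101134942762876)]
-14.886067365125573
-104.57792177152928
[[273.6875 149.    ]
 [273.1875 152.    ]
 [272.4375 155.    ]
 [271.9375 158.    ]
 [271.3125 161.    ]
 [270.9375 164.    ]
 [270.3125 167.    ]
 [269.8125 170.    ]
 [269.3125 173.    ]
 [268.6875 176.    ]
 [268.1875 179.    ]
 [267.4375 182.    ]
 [267.0625 185.    ]
 [266.6875 188.    ]]
left edge u= [-1.81776557e-01  3.00700778e+02]
[[285.8125 149.    ]
 [285.3125 152.    ]
 [284.8125 155.    ]
 [284.1875 158.    ]
 [283.8125 161.    ]
 [285.0625 164.    ]
 [285.6875 167.    ]
 [280.9375 170.    ]
 [281.3125 173.    ]
 [281.4375 176.    ]
 [282.0625 179.    ]
 [282.1875 182.    ]
 [282.3125 185.    ]
 [283.0625 188.    ]]
topedge [[276.     144.3125]
 [278.     144.5625]
 [280.     144.9375]
 [282.     145.4375]
 [284.     145.8125]
 [286.     147.0625]]
lowedge [[267.     191.0625]
 [269.     191.6875]
 [271.     192.1875]
 [273.     192.5625]
 [275.     193.1875]
 [277.     193.1875]
 [279.     193.8125]
 [281.     194.0625]]
```

```bash
python3 - <<'E'
from h import *
print("cam",[(-np.array(C[n]["R"]).T@C[n]["t"]).round(3) for n in C])
L=np.polyfit(np.arange(149,189,3),[273.6875,273.1875,272.4375,271.9375,271.3125,270.9375,270.3125,269.8125,269.3125,268.6875,268.1875,267.4375,267.0625,266.6875],1)
Rr=np.polyfit([149,152,155,158,161],[285.8125,285.3125,284.8125,284.1875,283.8125],1)
T=np.polyfit([276,278,280,282,284],[144.3125,144.5625,144.9375,145.4375,145.8125],1)
B=np.polyfit([269,271,273,275,277,279],[191.6875,192.1875,192.5625,193.1875,193.1875,193.8125],1)
def X(l,h): # u=l0 v+l1, v=h0 u+h1
    u=(l[0]*h[1]+l[1])/(1-l[0]*h[0]);return u,h[0]*u+h[1]
s,c=np.sin(np.radians(20)),np.cos(np.radians(20))
zt,zb=.06+.162*s,.06-.02*s
P={k:onz("top",*X(l,h),z) for k,l,h,z in(("TL",L,T,zt),("TR",Rr,T,zt),("BL",L,B,zb),("BR",Rr,B,zb))}
for k in P: print(k,P[k].round(4))
d=lambda a,b:(P[a]-P[b])
print("len",np.linalg.norm(d("TL","BL")),np.linalg.norm(d("TR","BR")),"w",np.linalg.norm(d("TL","TR")),np.linalg.norm(d("BL","BR")))
for a,b in(("TL","BL"),("TR","BR")): v=d(a,b);print("yaw",np.degrees(np.arctan2(v[1],v[0])))
for a,b in(("TL","TR"),("BL","BR")): v=d(a,b);print("yaw",np.degrees(np.arctan2(-v[0],v[1])))
m=sum(P.values())/4;print("mid",m)
E
```

```text
cam [array([ 0.044, -1.059,  0.941]), array([ 0.406, -0.144,  1.438])]
TL [0.7431 0.0167 0.1154]
TR [ 0.7352 -0.0267  0.1154]
BL [0.5755 0.0517 0.0532]
BR [0.5667 0.005  0.0532]
len 0.18215387403723413 0.18241555227073658 w 0.044100618986078276 0.04749867646186582
yaw -11.780169717080488
yaw -10.642393605432922
yaw -10.227442723683463
yaw -10.633685721403321
mid [0.65511568 0.01168217 0.08428343]
```

```bash
cat >> h.py <<'E'
yaw=np.radians(-11.0);a20=np.radians(20)
ex=np.array([np.cos(yaw)*np.cos(a20),np.sin(yaw)*np.cos(a20),np.sin(a20)])
ey=np.array([-np.sin(yaw),np.cos(yaw),0]);ez=np.cross(ex,ey)
mid=np.array([.6551,.0117,.0843]);O=mid-.071*ex; Rr=np.c_[ex,ey,ez]
def rest(x,y,z): return O+Rr@(np.array([x,y,z])/1000)   # mm
def torest(P): return (Rr.T@(np.array(P)-O))*1000
E
cat > ov.py <<'E'
from h import *
import sys
def box(n,im,off,k,pts,col):
    q=np.array([(np.array(proj(n,p))+.5-off)*k for p in pts]);cv2.polylines(im,[q.round().astype(np.int32)],True,col,1,cv2.LINE_AA)
def overlay(name,top,side,h=None,th=None,k=9):
    out=[]
    for n,f,(x,y,w,hh) in(("top",top,(252,138,44,62)),("side",side,(300,150,64,62))):
        im=cv2.imread(f);g=cv2.resize(im[y:y+hh,x:x+w],None,fx=k if n=="top" else 7,fy=k if n=="top" else 7,interpolation=cv2.INTER_CUBIC);kk=k if n=="top" else 7
        off=np.array([x,y]);g=cv2.convertScaleAbs(g,alpha=1.2)
        box(n,g,off,kk,[rest(-20,-22,0),rest(162,-22,0),rest(162,22,0),rest(-20,22,0)],(0,255,0))
        if h is not None:
            cx,sy=np.cos(th),np.sin(th)
            for z,col in((5,(255,100,0)),(25,(0,0,255))):
                box(n,g,off,kk,[rest(h+cx*u-sy*v,-44+sy*u+cx*v,z) for u,v in((0,-5),(92,-5),(92,5),(0,5))],col)
        out.append(g)
    H=max(o.shape[0] for o in out)
    cv2.imwrite(name,np.hstack([cv2.copyMakeBorder(o,0,H-o.shape[0],0,0,cv2.BORDER_CONSTANT) for o in out]))
E
python3 - <<'E'
from ov import *
overlay("pics/ov1.png","pics/top0.png","pics/side0.png",0,0.35)
# arm in top crop: root ~ (205,345)/6, tip (178,180)/6
E
```

```text
(no output)
```

View pics/ov1.png

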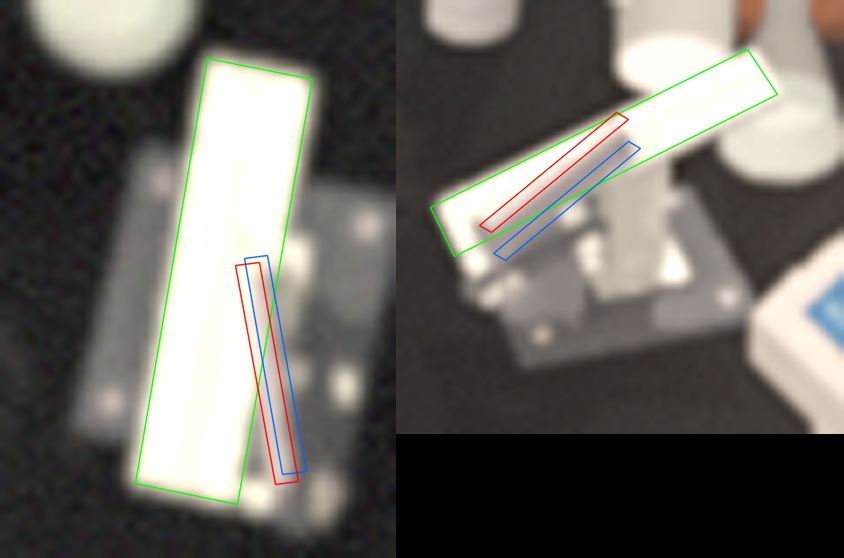

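```bash
sed -i 's/alpha=1.2/alpha=0.9/' ov.py; python3 - <<'E'
from ov import *
overlay("pics/ov2.png","pics/top0.png","pics/side0.png")
a=cv2.imread("pics/ov2.png")
overlay("pics/ov3.png","pics/top0.png","pics/side0.png",-3,0.32)
E
```

```text
(no output)
```

View pics/ov2.png

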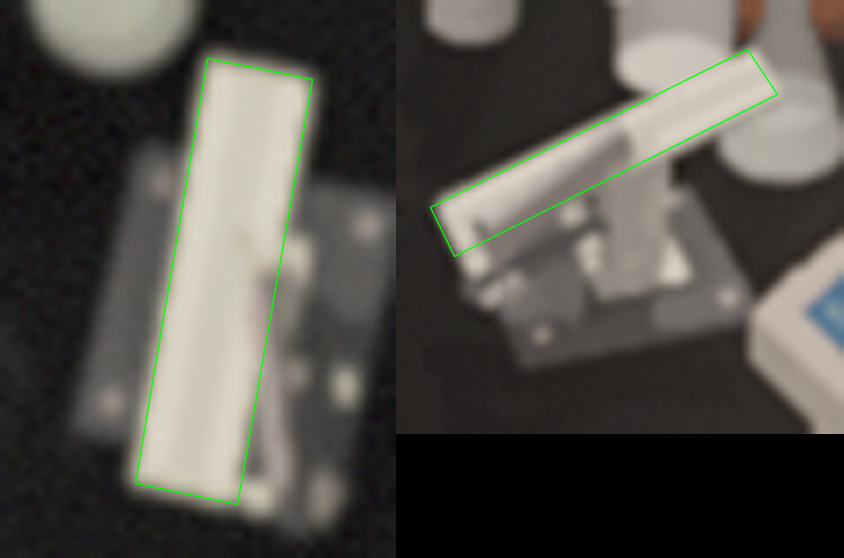

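View pics/ov3.png

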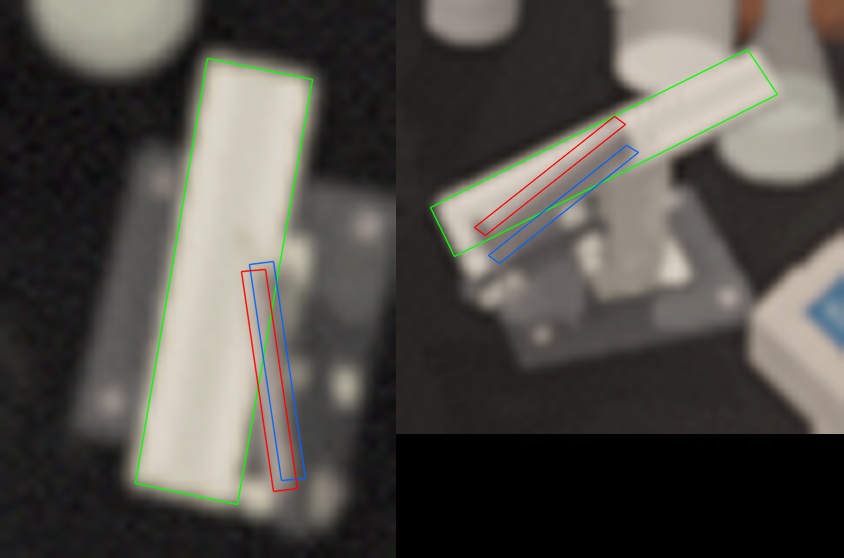

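```bash
cat >> h.py <<'E'
from scipy.spatial.transform import Rotation as Ro
RT=np.c_[-ex,ey,-ez]           # tool orientation aligned with the rest
def meterR(deg):
    a=np.radians(deg);y=np.array([-np.sin(a),np.cos(a),0]);z=np.array([0,0,-1.]);return np.c_[np.cross(y,z),y,z]
def goal(P,R):
    s=robot.state();A=Ro.from_quat(s["tcp_rot"]).as_matrix()
    rv=np.degrees(Ro.from_matrix(A.T@R).as_rotvec());d=np.array(P)-s["ee_pos"]
    print("t",round(s["time_s"],2),"rotvec deg",rv.round(2),"| then shift cm in new axes",(R.T@d*100).round(2),"| F",s["force"].round(1),"w",round(s["width"],3), "tcp",s["ee_pos"].round(4))
E
python3 - <<'E'
from h import *
print(O, rest(80,-60,60)); goal(rest(80,-62,70),RT)
E
```

```text
[0.58960762 0.02443043 0.06001657] [ 0.63180913 -0.04489572  0.14375974]
t 0.1 rotvec deg [ -1.54 -19.98  -8.37] | then shift cm in new axes [-48.59 -44.46  26.74] | F [ 0.   0.2 -0.2] w 0.998 tcp [0.1749 0.4948 0.2382]
```

```bash
python3 -m inch '[[[-0.51,-6.66,-2.79],[0,0,0],0],[[-0.51,-6.66,-2.79],[0,0,0],0],[[-0.51,-6.66,-2.79],[0,0,0],0],[[0,0,0],[-4.4,-4.0,0],0],[[0,0,0],[-4.4,-4.0,0],0],[[0,0,0],[-4.4,-4.0,0],0],[[0,0,0],[-4.4,-4.0,0],0],[[0,0,0],[-4.4,-4.0,0],0],[[0,0,0],[-4.4,-4.0,0],0],[[0,0,0],[-4.4,-4.0,0],0]]' 20; python3 -c "
from h import *
goal(rest(80,-62,70),RT)"
```

```text
time_s: 1.35
ee_pos: [0.4062, 0.1631, 0.3444]
tcp_rot: [0.094, 0.98, -0.016, 0.173]
force: [0.4, 0.2, 0.0]
width: 0.005
t 1.35 rotvec deg [ 0.06  0.04 -0.02] | then shift cm in new axes [-17.68 -16.31  26.79] | F [0.4 0.2 0. ] w 0.005 tcp [0.4062 0.1631 0.3444]
```

```bash
python3 -m inch '[[[0,0,0],[-4.4,-4.1,0],0],[[0,0,0],[-4.4,-4.1,0],0],[[0,0,0],[-4.4,-4.1,0],0],[[0,0,0],[-4.4,-4.0,0],0],[[0,0,0],[0,0,5.3],0],[[0,0,0],[0,0,5.3],0],[[0,0,0],[0,0,5.3],0],[[0,0,0],[0,0,5.3],0],[[0,0,0],[0,0,5.3],0],[[0,0,0],[0,0,0],0]]' 20; python3 -c "
from h import *
goal(rest(80,-62,70),RT)
for n in ('top','side'): cv2.imwrite('pics/'+n+'1.png',robot.snapshot(n)[:,:,::-1])
from ov import *
overlay('pics/ov4.png','pics/top1.png','pics/side1.png')"
```

```text
time_s: 2.6
ee_pos: [0.6245, -0.0436, 0.151]
tcp_rot: [0.095, 0.981, -0.016, 0.169]
force: [1.2, -0.4, 1.3]
width: 0.004
t 2.6 rotvec deg [ 0.08 -0.43 -0.04] | then shift cm in new axes [-0.45 -0.19 -0.07] | F [ 1.2 -0.4  1.3] w 0.004 tcp [ 0.6245 -0.0436  0.151 ]
```

View pics/ov4.png

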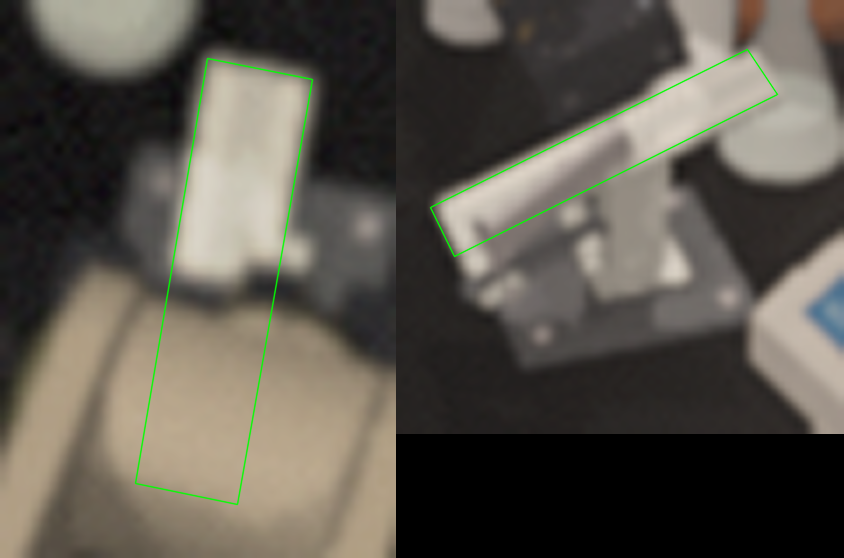

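View pics/side1.png

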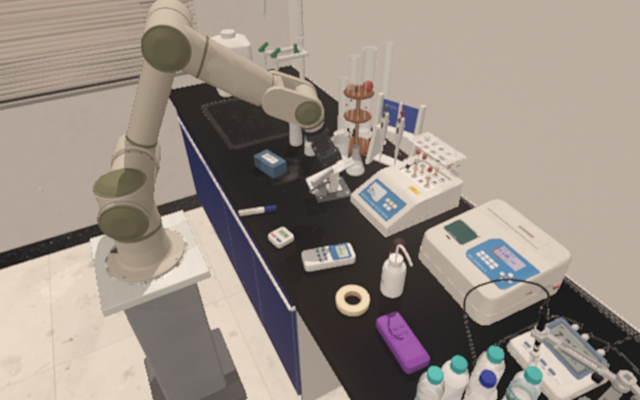

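```bash
python3 -c "
from h import *
s=robot.state();print(proj('side',s['ee_pos']),proj('top',s['ee_pos']),torest(s['ee_pos']),s['ee_pos'])
im=cv2.imread('pics/side1.png')[90:220,270:390];cv2.imwrite('pics/z1.png',cv2.resize(im,None,fx=6,fy=4.6,interpolation=cv2.INTER_CUBIC))"
```

```text
(np.float64(329.69644977060136), np.float64(164.10031597384102)) (np.float64(289.4374383028304), np.float64(173.73880922302328)) [ 78.845233   -60.10894371  73.85395056] [ 0.62607188 -0.04389149  0.15638324]
```

View pics/z1.png

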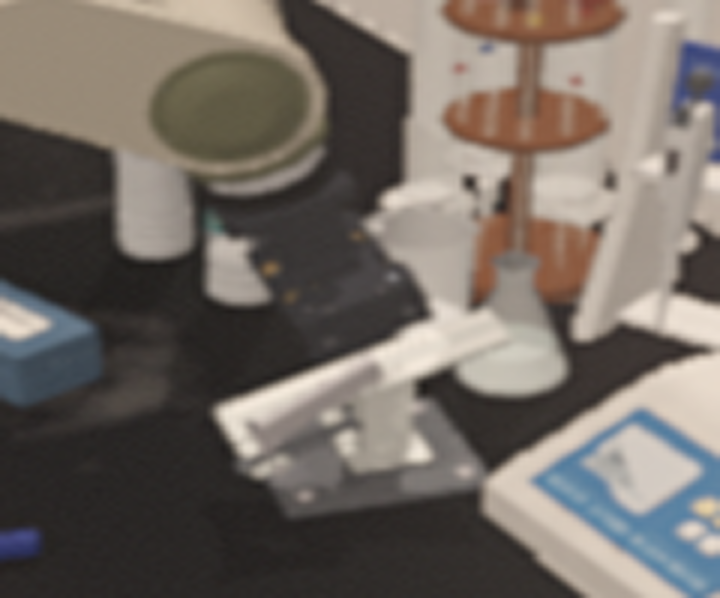

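```bash
python3 -m inch '[[[0,0,0],[0,0,2.2],0],[[0,0,0],[0,0,2.2],0],[[0,0,0],[0,0,2.2],0],[[0,0,0],[0,0,0],0]]' 20; python3 -c "
from h import *
goal(rest(77,-46,6),RT)
print(torest(robot.state()['ee_pos']))"
```

```text
time_s: 3.2
ee_pos: [0.6483, -0.0482, 0.0944]
tcp_rot: [0.094, 0.98, -0.016, 0.174]
force: [-0.6, 0.2, -0.7]
width: 0.006
t 3.2 rotvec deg [ 0.04  0.08 -0.02] | then shift cm in new axes [0.19 1.41 0.19] | F [-0.6  0.2 -0.7] w 0.006 tcp [ 0.6483 -0.0482  0.0944]
[ 78.89547618 -60.09577673   7.86690379]
```

```bash
python3 -m inch '[[[0,0,0],[0.1,0.83,0.15],0],[[0,0,0],[0.1,0.83,0],0],[[0,0,0],[0.2,0.56,0],0],[[0,0,0],[0.2,0.56,0],0],[[0,0,0],[0.57,0.88,0],0],[[0,0,0],[0.57,0.88,0],0],[[0,0,0],[0,0,0],0]]' 20; python3 -c "
from h import *
goal(rest(61.4,-14.8,6),RT)
print(torest(robot.state()['ee_pos']))
for n in ('top','side'): cv2.imwrite('pics/'+n+'2.png',robot.snapshot(n)[:,:,::-1])
im=cv2.imread('pics/side2.png')[90:220,270:390];cv2.imwrite('pics/z2.png',cv2.resize(im,None,fx=6,fy=4.6,interpolation=cv2.INTER_CUBIC))"
```

```text
time_s: 4.08
ee_pos: [0.6406, 0.0004, 0.0852]
tcp_rot: [0.094, 0.98, -0.016, 0.172]
force: [0.4, -0.0, -0.8]
width: 0.005
t 4.08 rotvec deg [ 0.07 -0.07  0.03] | then shift cm in new axes [-0.15 -0.1  -0.1 ] | F [ 0.4 -0.  -0.8] w 0.005 tcp [6.406e-01 4.000e-04 8.520e-02]
[ 59.91823105 -13.84444436   5.00959446]
```

View pics/z2.png

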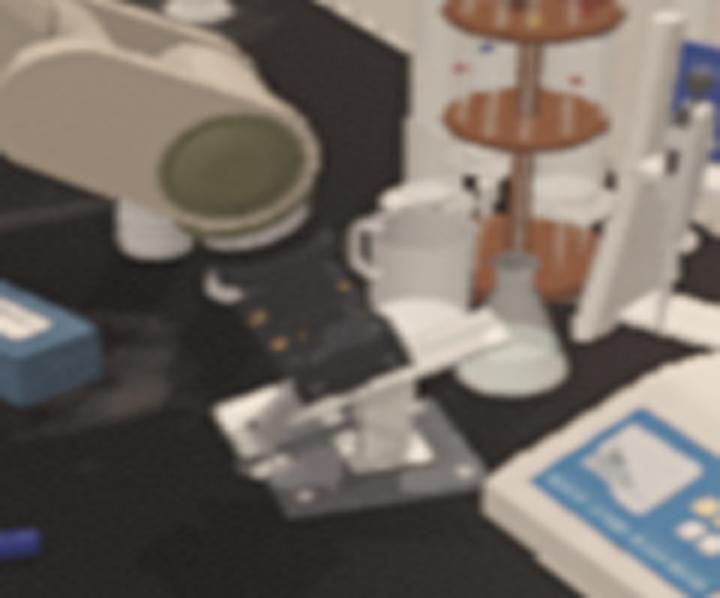

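Side crop: the fingers at about (355,350) are over the strip, and the arm, root near (255,430), has swung from uphill toward the far side. Continuing the sweep.

```bash
python3 -m inch '[[[0,0,0],[0.7,0.62,0],0],[[0,0,0],[0.8,0.65,0],0],[[0,0,0],[0.8,0.38,0],0],[[0,0,0],[0.8,0.33,0],0],[[0,0,0],[0.5,0.12,0],0],[[0,0,0],[0,0,0],0]]' 20; python3 -c "
from h import *
goal(rest(19,8,6),RT)
print(torest(robot.state()['ee_pos']),Rr.T@robot.state()['force'])
for n in ('top','side'): cv2.imwrite('pics/'+n+'3.png',robot.snapshot(n)[:,:,::-1])
im=cv2.imread('pics/side3.png')[90:220,270:390];cv2.imwrite('pics/z3.png',cv2.resize(im,None,fx=6,fy=4.6,interpolation=cv2.INTER_CUBIC))"
```

```text
time_s: 4.92
ee_pos: [0.6114, 0.0267, 0.0731]
tcp_rot: [0.094, 0.98, -0.016, 0.172]
force: [0.7, 0.3, 0.2]
width: 0.006
t 4.92 rotvec deg [ 0.04 -0.05 -0.01] | then shift cm in new axes [ 0.52  0.16 -0.09] | F [0.7 0.3 0.2] w 0.006 tcp [0.6114 0.0267 0.0731]
[24.18965948  6.35087923  5.11735533] [ 0.66476802  0.42582306 -0.04018576]
```

View pics/z3.png

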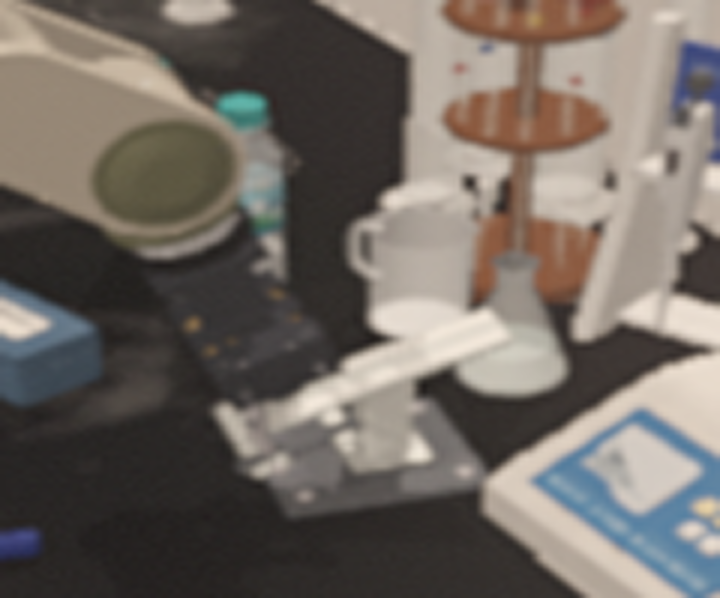

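Arm nearly across. Now small downhill steps, watching force for the hard stop.

```bash
f(){ python3 -c "
from h import *
s=robot.state();print(torest(s['ee_pos']).round(2),'F',(Rr.T@s['force']).round(2))"; }
python3 -m inch '[[[0,0,0],[0.4,0.1,0],0],[[0,0,0],[0,0,0],0]]'|head -1;f
python3 -m inch '[[[0,0,0],[0.3,0,0],0],[[0,0,0],[0,0,0],0]]'|head -1;f
python3 -m inch '[[[0,0,0],[0.2,0,0],0],[[0,0,0],[0,0,0],0]]'|head -1;f
```

```text
time_s: 5.28
[20.65  7.19  5.12] F [ 1.05 -0.53  0.58]
time_s: 5.52
[17.82  7.43  5.22] F [ 0.93  0.91 -0.43]
time_s: 5.78
[15.83  7.42  5.25] F [2.73 1.16 0.04]
```

```bash
f(){ python3 -c "
from h import *
s=robot.state();print(torest(s['ee_pos']).round(2),'F',(Rr.T@s['force']).round(2))"; }
python3 -m inch '[[[0,0,0],[0.15,0,0],0],[[0,0,0],[0,0,0],0]]'|head -1;f
python3 -m inch '[[[0,0,0],[0.1,0,0],0],[[0,0,0],[0,0,0],0]]'|head -1;f
python3 -m inch '[[[0,0,0],[0.1,0,0],0],[[0,0,0],[0,0,0],0]]'|head -1;f
```

```text
time_s: 6.02
[14.3   7.36  5.21] F [1.93 1.12 0.19]
time_s: 6.28
[13.32  7.32  5.18] F [2.15 1.61 0.74]
time_s: 6.52
[12.28  7.31  5.17] F [2.41 2.12 0.29]
```

```bash
f(){ python3 -c "
from h import *
s=robot.state();print(torest(s['ee_pos']).round(2),'F',(Rr.T@s['force']).round(2))"; }
python3 -m inch '[[[0,0,0],[0.1,0,0],0],[[0,0,0],[0,0,0],0]]'|head -1;f
python3 -m inch '[[[0,0,0],[0.1,0,0],0],[[0,0,0],[0,0,0],0]]'|head -1;f
python3 -m inch '[[[0,0,0],[0.1,0,0],0],[[0,0,0],[0,0,0],0]]'|head -1;f
python3 -c "
from h import *
for n in ('top','side'): cv2.imwrite('pics/'+n+'4.png',robot.snapshot(n)[:,:,::-1])
im=cv2.imread('pics/side4.png')[150:220,290:390];cv2.imwrite('pics/z4.png',cv2.resize(im,None,fx=8,fy=8,interpolation=cv2.INTER_CUBIC))"
```

```text
time_s: 6.78
[11.29  7.36  5.19] F [ 1.91  1.35 -1.03]
time_s: 7.02
[10.59  7.31  5.24] F [ 3.04  1.49 -0.65]
time_s: 7.28
[10.32  7.29  5.4 ] F [ 6.32  2.6  -1.92]
```

View pics/z4.png

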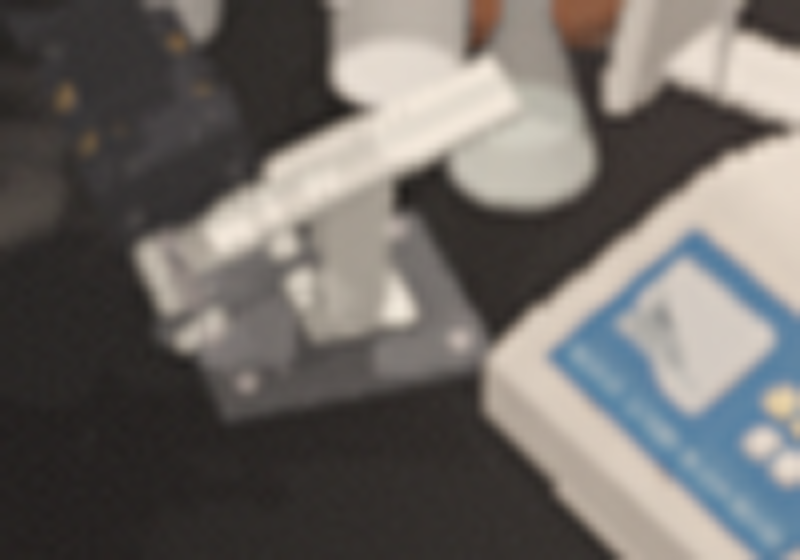

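```bash
f(){ python3 -c "
from h import *
s=robot.state();print(torest(s['ee_pos']).round(2),'F',(Rr.T@s['force']).round(2))"; }
python3 -m inch '[[[0,0,0],[0.1,0,0],0],[[0,0,0],[0,0,0],0]]'|head -1;f
python3 -m inch '[[[0,0,0],[0.15,0,0],0],[[0,0,0],[0,0,0],0]]'|head -1;f
python3 -m inch '[[[0,0,0],[0.15,0,0],0],[[0,0,0],[0,0,0],0]]'|head -1;f
```

```text
time_s: 7.62
[10.16  7.28  5.55] F [ 8.63  2.31 -3.85]
time_s: 7.88
[9.86 7.28 5.74] F [13.41  1.7  -6.09]
time_s: 8.12
[9.64 7.23 5.96] F [16.34  3.43 -9.05]
```

```bash
python3 -m inch '[[[0,0,0],[-0.5,0,0],0],[[0,0,0],[-0.6,0,0],0],[[0,0,0],[0,0,-3],0],[[0,0,0],[0,0,-6],0],[[0,0,0],[0,0,-6],0],[[0,0,0],[0,0,-3],0],[[0,0,0],[0,0,0],8.8]]'; python3 -c "
from h import *
goal([.479,-.2905,.15],meterR(-14.9))
print(onz('top',403,192,.1),onz('top',399,225,.02),onz('top',316,241,.02))"
```

```text
time_s: 9.0
ee_pos: [0.5438, 0.0407, 0.2413]
tcp_rot: [0.094, 0.98, -0.016, 0.174]
force: [0.1, -0.1, -0.3]
width: 0.096
t 9.0 rotvec deg [ 0.74 20.17  3.86] | then shift cm in new axes [ -2.25 -33.67   9.13] | F [ 0.1 -0.1 -0.3] w 0.096 tcp [0.5438 0.0407 0.2413]
[ 0.57468387 -0.45781074  0.1       ] [ 0.45639112 -0.46008528  0.02      ] [ 0.39008043 -0.14131145  0.02      ]
```

```bash
python3 -m inch '[[[0.37,10.08,1.93],[0,0,0],8.8],[[0.37,10.08,1.93],[0,0,0],8.8],[[0,0,0],[-0.37,-5.6,0],8.8],[[0,0,0],[-0.37,-5.6,0],8.8],[[0,0,0],[-0.37,-5.6,0],8.8],[[0,0,0],[-0.37,-5.6,0],8.8],[[0,0,0],[-0.37,-5.6,0],8.8],[[0,0,0],[-0.37,-5.6,0],8.8],[[0,0,0],[0,0,0],8.8]]'; python3 -c "
from h import *
goal([.479,-.2905,.15],meterR(-14.9))
for n in ('top','side'): cv2.imwrite('pics/'+n+'5.png',robot.snapshot(n)[:,:,::-1])
from ov import *
overlay('pics/ov5.png','pics/top5.png','pics/side5.png',-3.5,1.571)"
```

```text
time_s: 10.12
ee_pos: [0.4774, -0.2927, 0.2369]
tcp_rot: [0.132, 0.991, 0.001, -0.003]
force: [0.0, 1.1, -0.3]
width: 1.0
t 10.12 rotvec deg [ 0.08 -0.38 -0.28] | then shift cm in new axes [-0.1   0.26  8.69] | F [ 0.   1.1 -0.3] w 1.0 tcp [ 0.4774 -0.2927  0.2369]
```

View pics/ov5.png

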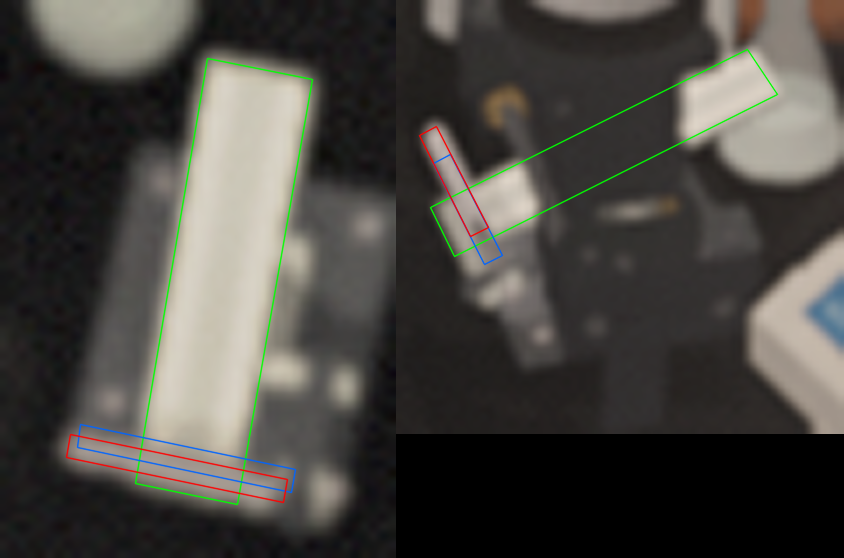

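View pics/top5.png

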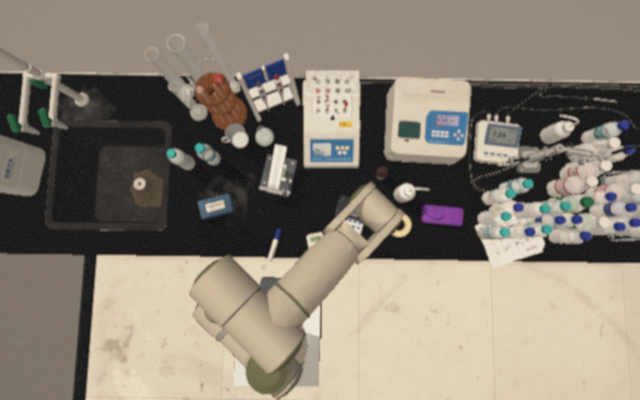

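```bash
python3 -m inch '[[[0,-0.3,-0.3],[-0.1,0.26,5],8.8],[[0,0,0],[0,0,5],8.8],[[0,0,0],[0,0,5],8.8],[[0,0,0],[0,0,3],8.8],[[0,0,0],[0,0,0],8.8]]'; python3 -c "
from h import *
goal([.479,-.2905,.004],meterR(-14.9))
cv2.imwrite('pics/side6.png',robot.snapshot('side')[:,:,::-1])
im=cv2.imread('pics/side6.png')[170:290,270:400];cv2.imwrite('pics/z6.png',cv2.resize(im,None,fx=5,fy=5,interpolation=cv2.INTER_CUBIC))"
```

```text
time_s: 10.85
ee_pos: [0.48, -0.2855, 0.0575]
tcp_rot: [0.126, 0.992, 0.001, -0.001]
force: [-0.5, -0.5, 0.3]
width: 1.0
t 10.85 rotvec deg [ 0.14 -0.11  0.38] | then shift cm in new axes [-0.03 -0.51  5.35] | F [-0.5 -0.5  0.3] w 1.0 tcp [ 0.48   -0.2855  0.0575]
```

View pics/z6.png

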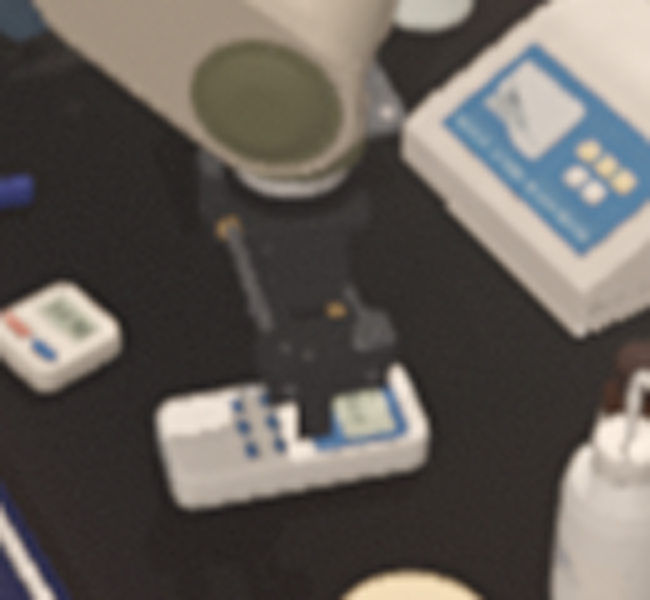

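```bash
python3 -m inch '[[[0,0,0.4],[0,-0.5,0],8.8],[[0,0,0],[0,0,2],8.8],[[0,0,0],[0,0,2],8.8],[[0,0,0],[0,0,1],8.8],[[0,0,0],[0,0,0],8.8]]'; python3 -c "
from h import *
goal([.479,-.2905,.004],meterR(-14.9))"
```

```text
time_s: 11.52
ee_pos: [0.4797, -0.2927, 0.01]
tcp_rot: [0.131, 0.991, -0.0, 0.001]
force: [1.2, 0.1, 0.5]
width: 1.002
t 11.53 rotvec deg [-0.02  0.17 -0.12] | then shift cm in new axes [0.12 0.19 0.6 ] | F [1.2 0.1 0.5] w 1.002 tcp [ 0.4797 -0.2927  0.01  ]
```

```bash
python3 -m inch '[[[0,0,0],[0,0.15,0.5],8.8],[[0,0,0],[0,0,0],8.8],[[0,0,0],[0,0,0],6.8],[[0,0,0],[0,0,0],6],[[0,0,0],[0,0,0],6],[[0,0,0],[0,0,0],6],[[0,0,0],[0,0,0],6]]' 30; python3 -c "
from h import *
goal([.479,-.2905,.004],meterR(-14.9))"
```

```text
time_s: 12.4
ee_pos: [0.48, -0.2911, 0.0048]
tcp_rot: [0.131, 0.991, -0.0, 0.001]
force: [-0.5, 1.0, 2.8]
width: 0.769
t 12.4 rotvec deg [-0.02  0.16 -0.11] | then shift cm in new axes [0.11 0.03 0.08] | F [-0.5  1.   2.8] w 0.769 tcp [ 0.48   -0.2911  0.0048]
```

```bash
python3 -m inch '[[[0,0,0],[0,0,-2],6],[[0,0,0],[0,0,-5],6],[[0,0,0],[0,0,-6],6],[[0,0,0],[0,0,-6],6],[[0,0,0],[0,0,-4],6],[[0,0,0],[0,0,0],6]]'; python3 -c "
from h import *
goal(rest(90,0,100),RT)
cv2.imwrite('pics/side7.png',robot.snapshot('side')[:,:,::-1])
im=cv2.imread('pics/side7.png')[100:260,250:410];cv2.imwrite('pics/z7.png',cv2.resize(im,None,fx=3.7,fy=3.7,interpolation=cv2.INTER_CUBIC))"
```

```text
time_s: 13.15
ee_pos: [0.4799, -0.2914, 0.2369]
tcp_rot: [0.131, 0.991, -0.002, 0.003]
force: [0.3, -0.5, -3.2]
width: 0.772
t 13.15 rotvec deg [ -0.86 -19.6   -3.94] | then shift cm in new axes [-7.4  33.1   8.24] | F [ 0.3 -0.5 -3.2] w 0.772 tcp [ 0.4799 -0.2914  0.2369]
```

View pics/z7.png

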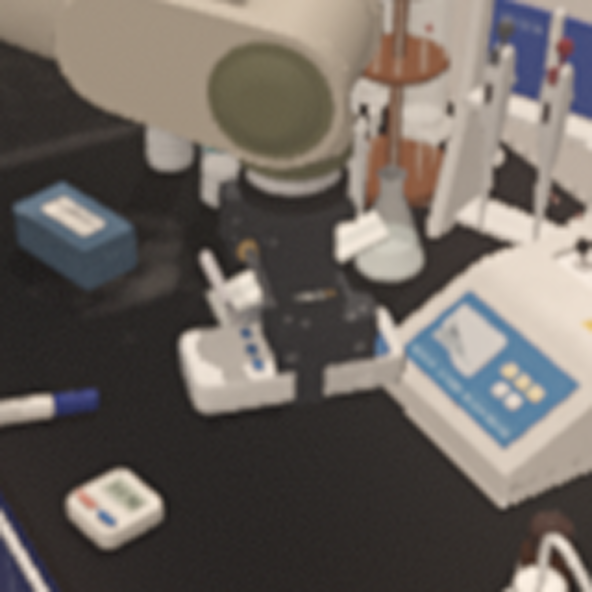

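The meter is held level at about (290,370) in the crop. Carrying it over the rest.

```bash
python3 -m inch '[[[-0.3,-6.5,-1.3],[0,0,0],6],[[-0.3,-6.5,-1.3],[0,0,0],6],[[-0.3,-6.6,-1.3],[0,0,0],6],[[0,0,0],[-1.2,5.5,0],6],[[0,0,0],[-1.2,5.5,0],6],[[0,0,0],[-1.2,5.5,0],6],[[0,0,0],[-1.2,5.5,0],6],[[0,0,0],[-1.2,5.5,0],6],[[0,0,0],[-1.4,5.5,0],6],[[0,0,0],[0,0,0],6]]'; python3 -m inch '[[[0,0,0],[0,0,0],6],[[0,0,0],[0,0,0],6]]'|head -1;python3 -c "
from h import *
goal(rest(88,0,40),RT)"
```

```text
time_s: 14.45
ee_pos: [0.6108, 0.023, 0.2579]
tcp_rot: [0.093, 0.981, -0.014, 0.169]
force: [0.1, 0.1, -2.8]
width: 0.77
time_s: 14.7
t 14.7 rotvec deg [ 0.14 -0.34 -0.19] | then shift cm in new axes [ 0.05  0.19 14.03] | F [ 0.1  0.5 -2. ] w 0.769 tcp [0.6103 0.0184 0.2598]
```

```bash
python3 -m inch '[[[0.1,-0.3,-0.2],[0,0.18,3],6],[[0,0,0],[0,0,4],6],[[0,0,0],[0,0,4],6],[[0,0,0],[0,0,2.5],6],[[0,0,0],[0,0,0],6],[[0,0,0],[0,0,0],6]]';python3 -c "
from h import *
goal(rest(88,0,15),RT)
for n in('side','top'): cv2.imwrite('pics/'+n+'8.png',robot.snapshot(n)[:,:,::-1])
a=cv2.resize(cv2.imread('pics/side8.png')[110:220,280:390],None,fx=5,fy=5,interpolation=cv2.INTER_CUBIC)
cv2.imwrite('pics/z8.png',a)"
```

```text
time_s: 15.45
ee_pos: [0.6567, 0.0122, 0.1352]
tcp_rot: [0.094, 0.98, -0.016, 0.174]
force: [-0.5, 0.1, -2.1]
width: 0.771
t 15.45 rotvec deg [0.06 0.15 0.05] | then shift cm in new axes [ 0.18 -0.08  3.23] | F [-0.5  0.1 -2.1] w 0.771 tcp [0.6567 0.0122 0.1352]
```

View pics/z8.png

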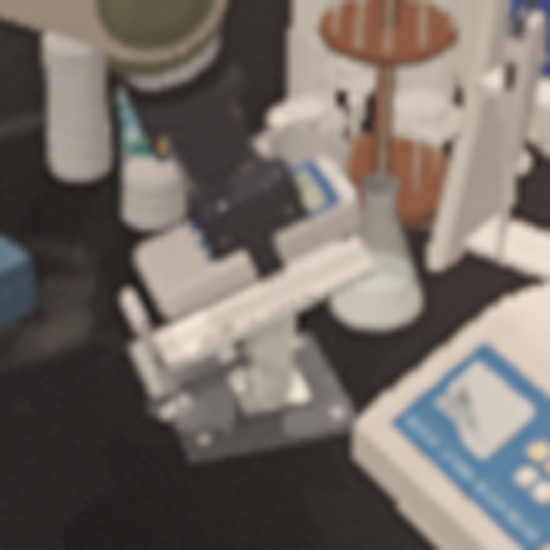

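```bash
python3 -m inch '[[[0,0,0],[0,-0.08,1.5],6],[[0,0,0],[0.1,0,1.5],6],[[0,0,0],[0,0,0],6],[[0,0,0],[0,0,0],6]]'|head -1
f(){ python3 -c "
from h import *
s=robot.state();print(torest(s['ee_pos']).round(2),'F',(Rr.T@s['force']).round(2),Ro.from_matrix(Ro.from_quat(s['tcp_rot']).as_matrix().T@RT).as_rotvec(degrees=True).round(2))"; }
f
python3 -m inch '[[[0,0,0],[0,0,0.6],6],[[0,0,0],[0,0,0],6],[[0,0,0],[0,0,0],6]]'|head -1;f
python3 -m inch '[[[0,0,0],[0,0,0.2],6],[[0,0,0],[0,0,0],6],[[0,0,0],[0,0,0],6]]'|head -1;f
```

```text
time_s: 16.05
[88.24  0.67 16.17] F [-0.55 -0.06 -2.09] [0.08 0.06 0.1 ]
time_s: 16.42
[88.26  0.67 10.31] F [-0.59 -0.06 -1.78] [0.08 0.08 0.1 ]
time_s: 16.8
[88.2   0.65  8.24] F [-0.37 -0.34 -1.8 ] [0.08 0.07 0.1 ]
```

```bash

f(){ python3 -c "
from h import *
s=robot.state();print(torest(s['ee_pos']).round(2),'F',(Rr.T@s['force']).round(2),'M',(Rr.T@s['wrist_torque']).round(2))"; }
python3 -m inch '[[[0,0,0],[0,-0.06,0.15],6],[[0,0,0],[0,0,0],6],[[0,0,0],[0,0,0],6]]'|head -1;f
python3 -m inch '[[[0,0,0],[0,0,0.1],6],[[0,0,0],[0,0,0],6],[[0,0,0],[0,0,0],6]]'|head -1;f
python3 -m inch '[[[0,0,0],[0,0,0.1],6],[[0,0,0],[0,0,0],6],[[0,0,0],[0,0,0],6]]'|head -1;f
```

```text
time_s: 17.18
[8.819e+01 3.000e-02 6.710e+00] F [ 0.13  0.32 -1.4 ] M [ 0.01  0.21 -0.05]
time_s: 17.55
[8.82e+01 4.00e-02 5.74e+00] F [-0.66 -0.07 -1.68] M [ 0.01  0.29 -0.01]
time_s: 17.92
[8.829e+01 4.000e-02 4.820e+00] F [-0.83  0.21 -0.08] M [ 0.    0.24 -0.01]
```

```bash

f(){ python3 -c "
from h import *
s=robot.state();print(torest(s['ee_pos']).round(2),'F',(Rr.T@s['force']).round(2),'M',(Rr.T@s['wrist_torque']).round(2))"; }
python3 -m inch '[[[0,0,0],[0,0,0.05],6],[[0,0,0],[0,0,0],6],[[0,0,0],[0,0,0],6]]'|head -1;f
python3 -m inch '[[[0,0,0],[0.4,0,0],6],[[0,0,0],[0,0,0],6],[[0,0,0],[0,0,0],6]]'|head -1;f
python3 -m inch '[[[0,0,0],[0.15,0,0],6],[[0,0,0],[0,0,0],6],[[0,0,0],[0,0,0],6]]'|head -1;f
python3 -c "
from h import *
for n in('side','top'): cv2.imwrite('pics/'+n+'9.png',robot.snapshot(n)[:,:,::-1])
a=cv2.resize(cv2.imread('pics/side9.png')[130:220,285:375],None,fx=6.5,fy=6.5,interpolation=cv2.INTER_CUBIC)
cv2.imwrite('pics/z9.png',a)"
```

```text
time_s: 18.3
[8.835e+01 6.000e-02 4.780e+00] F [-3.58 -0.22  5.98] M [-0.23  0.56 -0.03]
time_s: 18.68
[8.458e+01 6.000e-02 4.780e+00] F [-1.02 -0.87  6.71] M [-0.24  0.25  0.03]
time_s: 19.05
[8.339e+01 3.000e-02 4.780e+00] F [ 1.6  -0.71  6.65] M [-0.18  0.06  0.04]
```

View pics/z9.png

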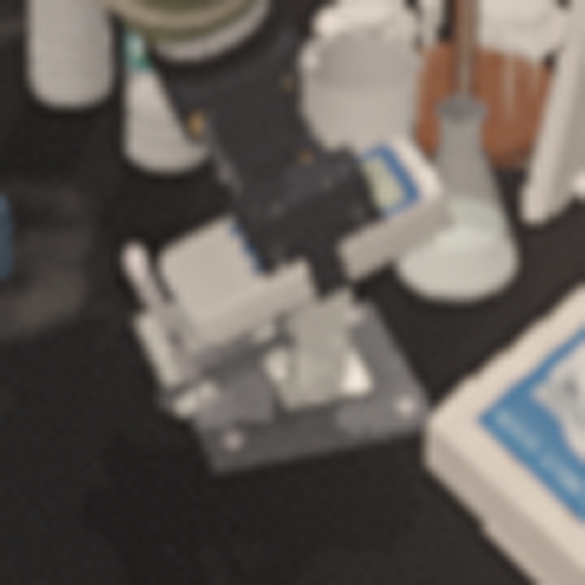

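```bash

f(){ python3 -c "
from h import *
s=robot.state();print(torest(s['ee_pos']).round(2),'F',(Rr.T@s['force']).round(2),'M',(Rr.T@s['wrist_torque']).round(2))"; }
python3 -m inch '[[[0,0,0],[0.1,0,-0.03],6],[[0,0,0],[0,0,0],6],[[0,0,0],[0,0,0],6]]'|head -1;f
python3 -m inch '[[[0,0,0],[0.1,0,0],6],[[0,0,0],[0,0,0],6],[[0,0,0],[0,0,0],6]]'|head -1;f
python3 -m inch '[[[0,0,0],[0.1,0,0],6],[[0,0,0],[0,0,0],6],[[0,0,0],[0,0,0],6]]'|head -1;f
```

```text
time_s: 19.52
[8.193e+01 2.000e-02 4.780e+00] F [0.67 0.66 5.92] M [-0.27  0.05  0.07]
time_s: 19.9
[8.104e+01 3.000e-02 4.800e+00] F [1.34 0.16 5.69] M [-0.13  0.04  0.09]
time_s: 20.27
[8.001e+01 3.000e-02 4.790e+00] F [ 0.4  -0.51  4.76] M [-0.19  0.05  0.02]
```

```bash

f(){ python3 -c "
from h import *
s=robot.state();print(torest(s['ee_pos']).round(2),'F',(Rr.T@s['force']).round(2),'M',(Rr.T@s['wrist_torque']).round(2))"; }
python3 -m inch '[[[0,0,0],[0.1,0,0],6],[[0,0,0],[0,0,0],6],[[0,0,0],[0,0,0],6]]'|head -1;f
python3 -m inch '[[[0,0,0],[0.1,0,0],6],[[0,0,0],[0,0,0],6],[[0,0,0],[0,0,0],6]]'|head -1;f
python3 -c "
from h import *
for n in('side','top'): cv2.imwrite('pics/'+n+'10.png',robot.snapshot(n)[:,:,::-1])
a=cv2.resize(cv2.imread('pics/side10.png')[150:220,295:365],None,fx=8,fy=8,interpolation=cv2.INTER_CUBIC)
cv2.imwrite('pics/z10.png',a)"
```

```text
time_s: 20.65
[7.901e+01 4.000e-02 4.790e+00] F [1.74 0.67 5.2 ] M [-0.13 -0.08  0.  ]
time_s: 21.02
[78.39 -0.    4.81] F [4.71 0.56 3.81] M [-0.08 -0.54 -0.12]
```

View pics/z10.png

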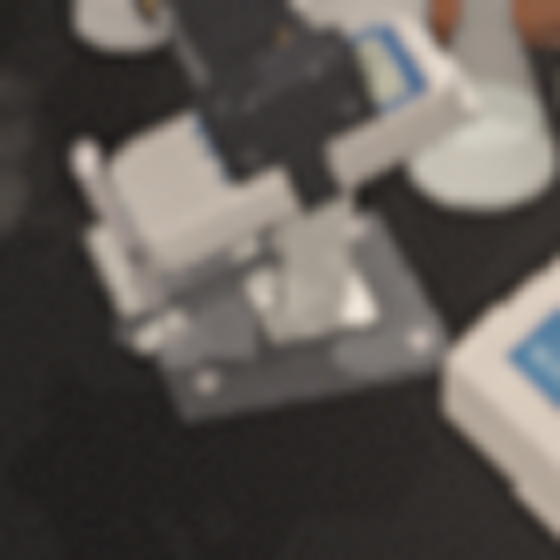

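```bash
python3 -m inch '[[[0,0,0],[0,0,0],7],[[0,0,0],[0,0,0],7.4],[[0,0,0],[0,0,0],8],[[0,0,0],[0,0,0],8.8],[[0,0,0],[0,0,0],8.8]]'; python3 -c "
from h import *
for n in('side','top'): cv2.imwrite('pics/'+n+'11.png',robot.snapshot(n)[:,:,::-1])
a=cv2.resize(cv2.imread('pics/side11.png')[150:220,295:365],None,fx=8,fy=8,interpolation=cv2.INTER_CUBIC)
cv2.imwrite('pics/z11.png',a)"
```

```text
time_s: 21.75
ee_pos: [0.6597, 0.0108, 0.0907]
tcp_rot: [0.093, 0.98, -0.016, 0.173]
force: [0.2, -0.5, 0.5]
width: 1.001
```

View pics/z11.png

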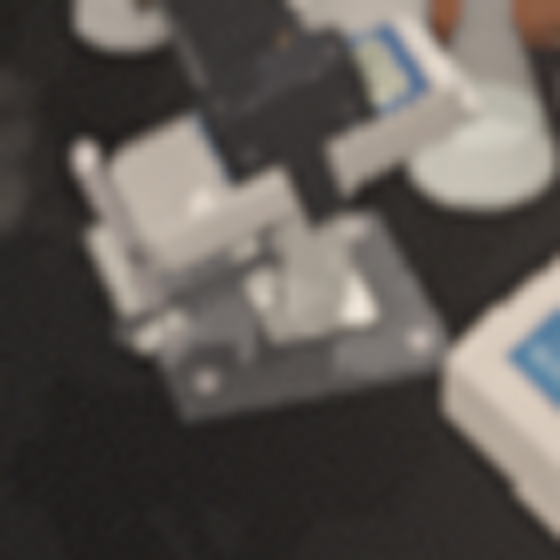

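The meter didn't move on release. Backing straight off along the fingers, then clear.

```bash
python3 -m inch '[[[0,0,0],[0,0,-1],8.8],[[0,0,0],[0,0,-2],8.8],[[0,0,0],[0,0,-4],8.8],[[0,0,0],[0,0,-5],8.8],[[0,0,0],[0,0,-5],8.8],[[0,0,0],[0,-5.5,0],8.8],[[0,0,0],[0,-5.5,0],8.8],[[0,0,0],[0,-5.5,0],8.8],[[0,0,0],[0,-5.5,0],8.8],[[0,0,0],[0,0,0],8.8]]'; python3 -c "
from h import *
for n in('side','top'): cv2.imwrite('pics/'+n+'12.png',robot.snapshot(n)[:,:,::-1])
from ov import *
overlay('pics/ov12.png','pics/top12.png','pics/side12.png')
t=cv2.imread('pics/top12.png');cv2.imwrite('pics/top12b.png',t)"
```

```text
time_s: 23.1
ee_pos: [0.5599, -0.1973, 0.2516]
tcp_rot: [0.096, 0.98, -0.017, 0.174]
force: [-0.7, 0.2, -0.1]
width: 0.996
```

View pics/ov12.png

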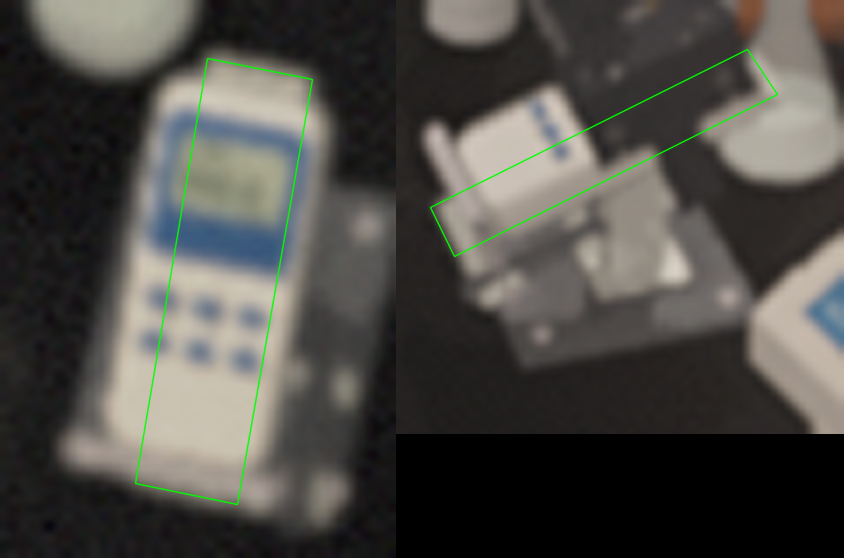

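View pics/side12.png

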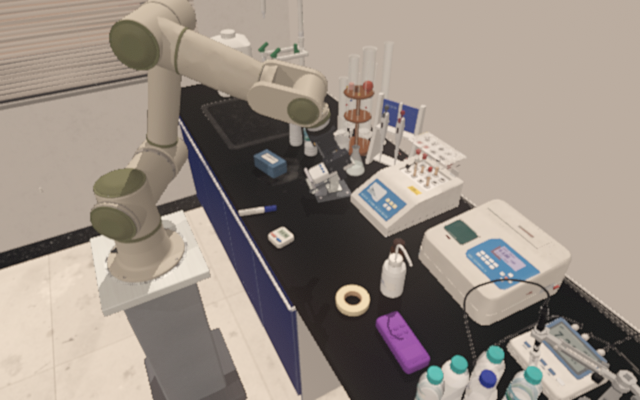

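View pics/top12.png

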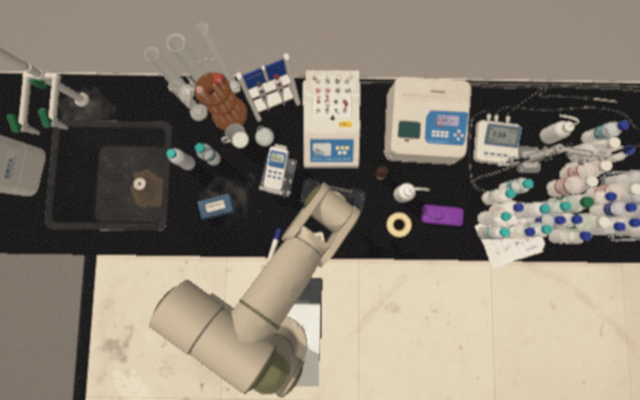

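```bash
python3 -c "
from ov import *
x,y,w,h=252,138,44,62;k=9
im=cv2.imread('pics/top12.png');g=cv2.resize(im[y:y+h,x:x+w],None,fx=k,fy=k,interpolation=cv2.INTER_CUBIC)
m=(g.max(axis=2)>125).astype(np.uint8)
off=np.array([x,y])
for yy in (-34,34):
  for z,c in((26,(0,0,255)),(0,(255,0,0))):
    box('top',g,off,k,[rest(1.5,-34,z),rest(156.5,-34,z),rest(156.5,34,z),rest(1.5,34,z)],c)
cv2.imwrite('pics/z13.png',g)
# edges at several x: pixel edge midpoint -> rest y at z=26/13
for xr in (30,50,70,90,110,130):
  a=[]
  for yr in np.arange(-45,45,.5):
    u,v=(np.array(proj('top',rest(xr,yr,26)))+.5-off)*k-.5
    u,v=int(round(u)),int(round(v)); a.append(m[v,u] if 0<=v<m.shape[0] and 0<=u<m.shape[1] else 0)
  i=np.where(a)[0]; print(xr,-45+.5*i[0],-45+.5*i[-1])
"
```

```text
30 -36.5 37.0
50 -41.5 36.5
70 -36.0 36.5
90 -35.5 36.0
110 -36.5 36.0
130 -34.5 35.0
```

View pics/z13.png

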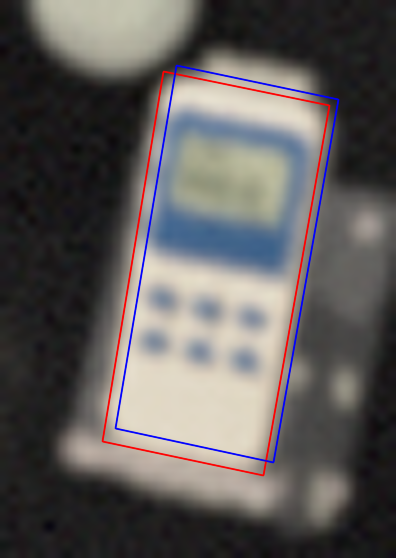

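```bash
python3 -m inch '[[[0,0,0],[4,-4,0],8.8],[[0,0,0],[4,-4,0],8.8],[[0,0,0],[0,0,0],8.8],[[0,0,0],[0,0,0],8.8],[[0,0,0],[0,0,0],8.8],[[0,0,0],[0,0,0],8.8],[[0,0,0],[0,0,0],8.8],[[0,0,0],[0,0,0],8.8]]'; python3 -c "
from ov import *
for n in('side','top'): cv2.imwrite('pics/'+n+'14.png',robot.snapshot(n)[:,:,::-1])
a=cv2.imread('pics/top12.png')[138:200,252:296].astype(int);b=cv2.imread('pics/top14.png')[138:200,252:296].astype(int)
print(abs(a-b).mean(),abs(a-b).max())
a=cv2.resize(cv2.imread('pics/side14.png')[140:220,290:370],None,fx=7,fy=7,interpolation=cv2.INTER_CUBIC);cv2.imwrite('pics/z14.png',a)"
```

```text
time_s: 24.2
ee_pos: [0.4722, -0.2585, 0.2228]
tcp_rot: [0.093, 0.98, -0.016, 0.173]
force: [0.1, 0.1, -0.5]
width: 0.999
4.2539100684261975 24
```

View pics/z14.png

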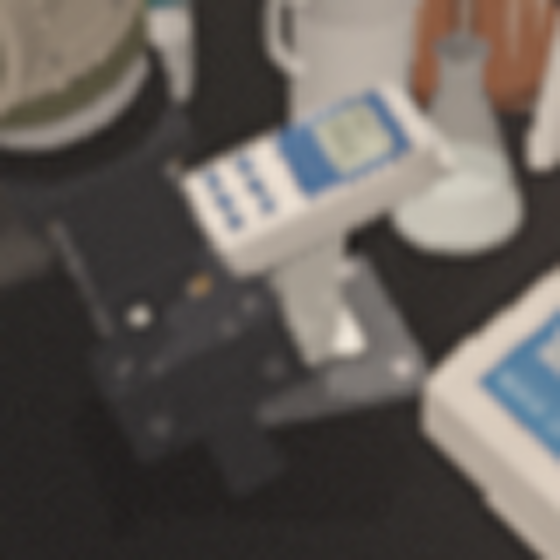

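The meter lies still and flat on the slope, and the top view is unchanged apart from noise. Handing in.

```bash
python3 -c "
from station import robot
print(robot.hand_in(), robot.state()['time_s'])"
```

```text
the job is handed in; nothing more can be done
the job is handed in; nothing more can be done
```

I seated the stop arm and laid the white meter with the blue keys on the rest. I then handed the job in at about 24 s of the 64 s allowed.

- **Stop arm:** I swung it across with the closed fingers until it met the hard end stop, where the push rose from about 2 N to 16 N. The pictures show it square across the low end.
- **Meter:** I gripped it across its width and laid it display end uphill. I pressed it on with about 6–8 N, slid it down until it touched the arm at about 3–4 N, then let go.
- **Last checks:** The top view shows the meter centred within about 1 mm, straight, and with its lower end at the arm. It did not move between the two pictures about 1 s apart after release. One edge reading was about 5 mm off, probably because the mask caught a bright spot on the base plate.
- **Not fully seen:** The gripper hid the arm end of the rest in the last side view. That contact rests on the force reading, the top view and earlier side views. I did not measure the other objects; no contact with them was felt or seen.

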